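Seat the casing cushion and shut the retaining arm

ROBOT

A 7-joint arm with a two-finger parallel gripper is mounted at the origin on the work surface. World frame = base frame: x ahead of the robot, y to its left, z up, the work surface at z = 0. Lengths are in m, angles in degrees, forces in N, time in s.
With the tool pointing down it reaches from about 0.425 to 0.875 m from the base axis. Payload 4.7 kg.
Tool frame: the origin (TCP) lies between the finger pads; the fingertips stand env.finger_overhang ahead of it and the grasp point (between the pads) lies 5 mm behind it (env.finger_overhang is the distance from the TCP to the fingertips, in m); z points along the fingers, y is the line along which they close (so a half turn about z gives the same grasp; the last joint's range is limited). The gripper opens to 87 mm and grips with 3 to 60 N. Pads are 19 mm wide; open, the fingers measure 117 mm over their backs; the gripper's body (75 mm by 190 mm) begins 51 mm behind the grasp point.
Start: joints at [-67.431, 18.392, -4.016, 83.108, 1.295, 78.541, -3.26], TCP at [0.241, 0.604, 0.205] pointing down, gripper open.
Joint ranges: [-163.93, 163.93], [-17.29, 119.83], [-79.2, 71.16], [3.27, 140.29], [-89.18, 269.18], [5.43, 117.66], [-154.24, 154.24]. Speed limits (degrees/s): [147.25, 147.25, 180, 180, 180, 180, 180].

INTERFACE

Orientations are given as [roll, pitch, yaw] about the fixed x, y, z axes, in that order (R = Rz(yaw) Ry(pitch) Rx(roll)).
In Python, from cell import telemetry, eyes, env, models gives the robot as it stands. The module is installed in compiled form; this text tells all that it offers.
- The arm moves only by the tool drive_tool, never from a script. Its arguments are lists of equal length, an entry for each row: "angular": the turn, a rotation vector about the tool's x, y, z in rad, a list of three; "delta_pos": the shift along the tool's x, y, z in cm, a list of three; "gripper": the finger opening in cm, from 0 to 8.7. A call has 1 to 20 rows; each row shifts and turns the commanded pose from where the row before left it, along the tool's axes as they then stand; what a row does not reach is not made up. A row lasts 1/10 s, in which the tool goes at most 50 mm and 8.59 degrees, less where a joint would pass 70% of its speed; a pose out of reach is approached as far as the arm can. A call with a gripper value outside its range is refused whole. The fingers move at their own pace and stop on an object; "squeeze" is the grip in N (left out, the last holds). Time passes only in rows, so rows that do not move let the fingers close. It gives the time, the measured TCP pose, the force, the opening and the grip force at its end, in the units of the state.
- telemetry.get_obs(): the state, without advancing time (a new reading comes with each control period).
- eyes.read_camera(name): name is "scene" or "top"; returns a dict with "pixels" (480x640x3 uint8, red, green, blue), "mtx" (3x3 intrinsics, pixels), "D" ([k1, k2, p1, p2, k3] as OpenCV has them; the pictures are not rectified), "origin" and "orientation" of the camera in the world. Camera axes: x right, y down, z forward; pixel columns grow to the right and rows downward; lengths in m; the calibration is good to about 2 mm. A picture is of the moment at which its call begins. There is no depth.
- env.sign_off(): hands the job in; it is judged then, once.
Trained networks look in a picture, given as the dict that the camera call returned (one of the last four; its "shot" number tells which), for a name from the list of things; names that differ only in an ending like _2 or _b are one class to them, and where a whole thing is asked for, a point or a joint stands for the part that bears it (a point fixed in the world has none). Each returns a list of dicts, best first, with "p" (0 to 1); they miss things now and then, are a little off and sometimes report something else, mostly with a low value. They report only what shows in the picture. A call takes as long as a camera call. They do not tell look-alikes from the thing itself.
- models.search_frame(picture, target): "centre" ([column, row] in pixels, amid what is visible of it).
- models.cut_out(picture, target): "pixels" (480x640 bool, what is visible of it) and "centre" ([column, row] in pixels, amid what is visible of it).
The state is a dict: "time_s": time; "qpos": joint angles; "joint_velocities": joint speeds; "effort": joint torques, N m; "tool_pos": TCP position; "tool_rot": TCP orientation; "force": force on the tool from outside, world axes, zero at the start; "wrist_torque": the same for the moment, N m; "grip_width": finger opening in m; "grasp_force": force on a finger pad.
Only numpy, scipy, OpenCV 4.12 (cv2) and the standard library are available. Lean on these libraries where they do the work, as an engineer would, in place of code of your own. Each camera call takes 0.05 s, during which the arm holds its last target. There are 200 camera calls.

TASK

On the watchmaker's bench, push the round steel casing cushion along the mat with the fingertips until it is fully home against both jaws of the aluminium V stop, and only then push the red retaining arm shut behind it, all the way round. Do not lift or tip the cushion, leave the two brass tins, the cork and the screwdriver where they are, and finish with the gripper clear of everything.

Things in the scene. Friction and masses are not known exactly. Their poses are not given: they have to be found in the camera images.
- cushion: loose round casing cushion: steel-rimmed disc 72 mm in diameter with a black rubber top, 26 mm high, with a brass watch movement 30 mm across and 5 mm high in the middle of its top; about 0.28 kg, lies flat on the mat. Origin: centre of its underside; z up. Round, so its yaw does not matter. Only to be pushed.
- nest: fixed aluminium V stop, 22 mm high. Origin: on the surface, below the centre of the seated cushion. Its level x axis is the direction to push the cushion home; the V opens to -x. The jaws (76 mm long, 14 mm thick, at 45 degrees either side of x, meeting at the back) touch the seated cushion 36 mm from the origin towards (+x,+y) and (+x,-y); a back block ends at x = 75 mm. No floor plate.
- gate (a joint): swing of the red retaining arm, rad; grows as it opens. 0 = fully shut, at its stop, across the mouth of the V along the nest's -y, 4 mm clear of the seated cushion; limit 2.4. In nest x, y it points from the hinge along (-sin q, -cos q); its outer face, to push for shutting, looks along (-cos q, sin q). Friction (about 1 N at the tip) keeps it where it is left.
- gate_hinge (a point): point on the upright hinge axis of the red arm, 19 mm above the surface, in nest coordinates x = -46 mm, y = 63 mm. The hinge post is 16 mm thick, 34 mm high; the arm is 20 mm wide around it. The post stands on a fixed foot 10 mm high (nest y = 53 to 73 mm, x = -53 to 27 mm).
- gate_tip (a point): middle of the free end of the red arm, 90 mm from the hinge axis, 19 mm above the surface. The arm is a straight bar 12 mm thick, 14 mm high (12 to 26 mm above the surface).
- tin_far: loose lidded brass tin, 52 mm in diameter, 20 mm high, on the nest's +y side; leave alone. Origin: centre of its underside
- tin_near: loose lidded brass tin, 52 mm in diameter, 20 mm high, on the nest's -y side; leave alone. Origin: centre of its underside
- cork: loose cork, 34 mm in diameter, 28 mm high, standing; leave alone. Origin: centre of its underside
- driver: loose blue-handled screwdriver, 120 mm long, lying beyond the V stop; leave alone. Origin: under the middle of its length, x axis along it towards the tip
There are look-alikes about, which are no part of the job. What is meant by the nest is not orange, and is the larger of those in its own colour. Of the things shaped like the cushion, the steel one is meant.

How it is judged (in metres and radians):
On the way, in this order (a step that is already met when the one before it is completed fails the run):
1. the cushion is home against both jaws while the retaining arm is still open (horizontal distance between cushion and nest below 0.004 m and value of joint gate above 0.4 rad), for 0.2 s.
2. the retaining arm is shut behind it (horizontal distance between cushion and nest below 0.004 m and value of joint gate below 0.07 rad), for 0.2 s.
At the end, for the whole second after the job is handed in: The cushion lies flat within 4 mm of its home place in the V stop, at rest; the red arm is within 0.07 rad of fully shut; the tins, cork and screwdriver are within 15 mm of where they were (all of step 2 and height (world z) of cushion below 0.004 m and angle between cushion's own z axis and vertical below 0.06 rad and linear speed of cushion below 0.01 m/s and distance of each of tin_far, tin_near, cork, driver from where it was at the start of the episode below 0.015 m); the robot touches nothing.
It fails at once if the cushion is lifted or tipped (more than 8 mm off the surface, or 0.2 rad) (height (world z) of cushion above 0.008 m or angle between cushion's own z axis and vertical above 0.2 rad).
It fails at once if a bystander is pushed away or lifted (moved more than 15 mm): tin_far (distance of tin_far from where it was at the start of the episode above 0.015 m).
It fails at once if a bystander is pushed away or lifted (moved more than 15 mm): tin_near (distance of tin_near from where it was at the start of the episode above 0.015 m).
It fails at once if a bystander is pushed away or lifted (moved more than 15 mm): cork (distance of cork from where it was at the start of the episode above 0.015 m).
It fails at once if a bystander is pushed away or lifted (moved more than 15 mm): driver (distance of driver from where it was at the start of the episode above 0.015 m).
It also fails if it takes over 54 s, if anything falls off the work surface, if the arm or the gripper's body presses on something with over 40 N, if the wrist force passes 120 N, or if a joint passes its speed limit or range.

## Working session

There is one attempt and no reset: what is moved stays moved. The work goes in short steps, Python scripts to look and compute and a tool call to move; the robot and the scene stay as the last step left them, time stands still between calls to the robot, and variables do not carry over. Pictures are saved under pics/ and viewed, at most 10 in all, crops included, and the job is handed in when it is done.

Besides the shell and the picture viewer there is one more tool, called after ">>>" as name(argument=value, ...) on one line, values as JSON. drive_tool: Moves the arm, as the interface text tells. Its arguments: {"type":"object","properties":{"angular":{"type":"array","items":{"type":"array","items":{"type":"number"}}},"delta_pos":{"type":"array","items":{"type":"array","items":{"type":"number"}}},"gripper":{"type":"array","items":{"type":"number"}},"squeeze":{"type":"number"}},"required":["angular","delta_pos","gripper"]}

```bash
mkdir -p pics; cat > h.py <<'E'
import numpy as np, cv2
from scipy.spatial.transform import Rotation as R
from cell import telemetry, eyes, env, models
def Rm(o):
    o=np.array(o,float)
    if o.shape==(3,3): return o
    return R.from_euler('xyz',o,degrees=True).as_matrix() if o.size==3 else R.from_quat(o).as_matrix()
def ray(p,uv,z):
    n=cv2.undistortPoints(np.array([[uv]],float),np.array(p['mtx']),np.array(p['D'],float))[0,0]
    d=Rm(p['orientation'])@[n[0],n[1],1]; o=np.array(p['origin'])
    return o+d*(z-o[2])/d[2]
def proj(p,X):
    M=Rm(p['orientation']).T; 
    return cv2.projectPoints(np.array(X,float).reshape(-1,1,3),M,-M@np.array(p['origin'],float),np.array(p['mtx'],float),np.array(p['D'],float))[0][:,0]
def save(p,n,c=None,s=1):
    im=p['pixels'][:,:,::-1]
    if c: im=im[c[1]:c[3],c[0]:c[2]]
    cv2.imwrite('pics/'+n,cv2.resize(im,None,fx=s,fy=s,interpolation=cv2.INTER_CUBIC))
E
python3 - <<'E'
from h import *
print(env.finger_overhang,telemetry.get_obs())
for c in('top','scene'):
    p=eyes.read_camera(c); save(p,c+'0.png'); print(c,p['origin'],p['orientation'],p['mtx'])
    Z=dict(cushion=.026,nest=.022,gate=.026,gate_tip=.019,gate_hinge=.019,tin_far=.02,cork=.028,driver=.01)
    for t in Z:
        for d in models.search_frame(p,t)[:5]: print(t,round(d['p'],2),np.round(d['centre']),np.round(ray(p,d['centre'],Z[t])[:2],3))
E
```

```text
0.014 {'time_s': 0.0, 'qpos': array([-67.42990388,  18.43715644,  -4.01633471,  83.17717128,
         1.2965707 ,  78.54084004,  -3.25938658]), 'joint_velocities': array([ 0.06697037,  0.04942519, -0.10175294,  0.03354141, -0.02129367,
        0.02173622,  0.09114545]), 'effort': array([-6.75618026e-05, -4.91279662e+01, -4.03774381e-01, -3.12530243e+01,
       -6.37829513e-02,  4.42795898e-02,  1.98015614e-04]), 'tool_pos': array([0.24081735, 0.60309079, 0.20346336]), 'tool_rot': array([-1.7989017e+02,  7.1930547e-03,  1.5824140e+02]), 'force': array([1.37004037, 0.61636625, 0.10756057]), 'wrist_torque': array([-0.03022095,  0.0403505 ,  0.01411712]), 'grasp_force': 0.0, 'grip_width': 0.08734758392627076}
top [ 0.40628129 -0.05441229  0.98376526] [-177.65573816   -0.69824867  -88.43774132] [[510.19133292   0.         316.34037377]
 [  0.         510.19133292 232.38602996]
 [  0.           0.           1.        ]]
cushion 0.65 [213. 206.] [0.49  0.131]
cushion 0.64 [272. 280.] [0.355 0.015]
cushion 0.56 [299. 200.] [ 0.506 -0.03 ]
nest 0.96 [438. 343.] [ 0.244 -0.3  ]
nest 0.82 [435.
[... 860 characters left out ...]
. 241.] [0.367 0.021]
cushion 0.77 [327. 276.] [ 0.511 -0.027]
cushion 0.71 [411. 310.] [0.504 0.14 ]
nest 0.87 [293. 170.] [ 0.251 -0.287]
nest 0.6 [248. 209.] [ 0.426 -0.284]
gate 0.74 [260. 310.] [ 0.64  -0.083]
gate 0.56 [321. 175.] [ 0.241 -0.212]
gate 0.49 [261. 218.] [ 0.44  -0.236]
gate_tip 0.77 [264. 311.] [ 0.634 -0.079]
gate_tip 0.54 [260. 223.] [ 0.447 -0.234]
gate_hinge 0.75 [264. 312.] [ 0.637 -0.079]
gate_hinge 0.61 [316. 173.] [ 0.231 -0.233]
gate_hinge 0.5 [260. 220.] [ 0.44  -0.239]
tin_far 0.77 [197. 320.] [ 0.712 -0.166]
cork 0.81 [329. 343.] [0.638 0.056]
cork 0.35 [198. 243.] [ 0.57  -0.293]
driver 0.76 [195. 247.] [ 0.568 -0.309]
driver 0.52 [197. 321.] [ 0.708 -0.172]
```

View pics/top0.png

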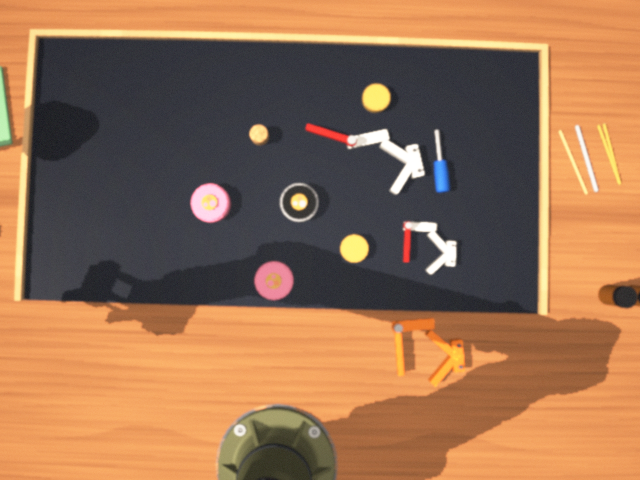

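View pics/scene0.png

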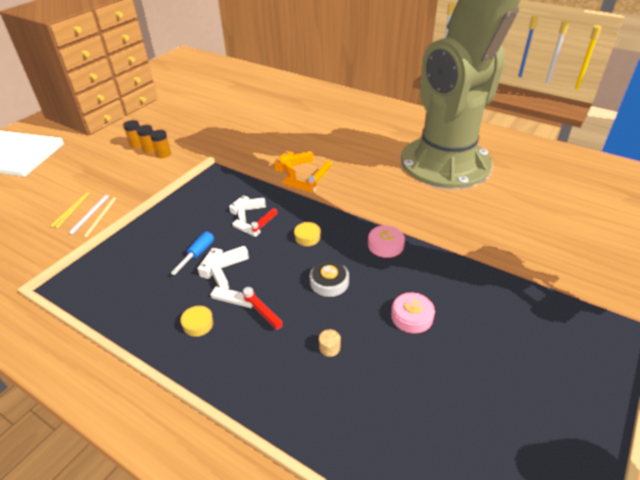

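The things that could be confused, by pixel in the top picture:
- **Cushions:** pink (212,203), dark pink (274,281) and steel with black top (299,203). I choose the steel one.
- **Nests:** large silver (405,160), small silver (440,248) and orange (440,350). I choose the large silver one, whose red arm runs from hinge (352,140) to tip (307,126).

Next I fit the poses and check the choice in one crop.

```bash
cat > fit.py <<'E'
from h import *
from scipy.optimize import minimize
def box(cx,cy,ang,lx,ly,z0,z1):
    c,s=np.cos(ang),np.sin(ang)
    return [[cx+c*a*lx/2-s*b*ly/2,cy+s*a*lx/2+c*b*ly/2,z] for a in(-1,1) for b in(-1,1) for z in(z0,z1)]
def W(P,v):
    P=np.array(P,float); c,s=np.cos(v[2]),np.sin(v[2])
    return np.c_[v[0]+c*P[:,0]-s*P[:,1],v[1]+s*P[:,0]+c*P[:,1],P[:,2]]
def parts():
    o=[]
    for s in(1,-1):
        n=np.array([1,s])*.5**.5; t=np.array([1,-s])*.5**.5
        c=n*.043+t*(.036-.038+.007)
        o.append(box(c[0],c[1],-s*np.pi/4,.076,.014,0,.022))
    o.append(box(.065,0,0,.02,.03,0,.022))
    o.append(box(-.013,.063,0,.08,.02,0,.010)); o.append(box(-.046,.063,0,.016,.016,0,.034))
    return o
def arm(q):
    d=np.array([-np.sin(q),-np.cos(q)]); c=np.array([-.046,.063])+d*.045
    return [box(c[0],c[1],np.arctan2(d[1],d[0]),.09,.012,.012,.026)]
def mask(p,bs,v,k=4):
    m=np.zeros((480,640),np.uint8)
    for b in bs: cv2.fillConvexPoly(m,cv2.convexHull((proj(p,W(b,v))*16).astype(np.int32)),255,shift=4)
    return cv2.GaussianBlur(m.astype(np.float32)/255,(0,0),1.5)
def seg(p,ctr,r):
    h=cv2.cvtColor(p['pixels'],cv2.COLOR_RGB2HSV).astype(int); H,S,V=h[...,0],h[...,1],h[...,2]
    roi=np.zeros((480,640),np.uint8); cv2.circle(roi,tuple(int(x) for x in ctr),r,1,-1)
    w=(V>120)&(S<60)&(roi>0); rd=((H<8)|(H>172))&(S>140)&(V>80)&(roi>0)
    return [cv2.GaussianBlur(m.astype(np.float32),(0,0),1.5) for m in(w,rd)],w.sum(),rd.sum()
def fit(ps,v0):
    B=parts(); D=[]
    for p in ps:
        c=proj(p,W([[0.0,0.03,0.01]],v0[:3]))[0]; D.append(seg(p,c,82 if p['mtx'][0][0]>505 else 78)[0])
    def f(v):
        e=0
        for p,(w,r) in zip(ps,D):
            e+=((mask(p,B,v)-w)**2).sum()+((mask(p,arm(v[3]),v)-r)**2).sum()
        return e
    s=np.array([v0]+[np.array(v0)+d for d in np.diag([.012,.012,.12,.2])])
    r=minimize(f,v0,method='Nelder-Mead',options=dict(initial_simplex=s,xatol=1e-4,fatol=.1,maxiter=400))
    return r.x,r.fun
def cush(p,v=None):
    # movement+rim: centre of cut-out nearest to steel
    out=[]
    for d in models.cut_out(p,'cushion'):
        px=p['pixels'][d['pixels']].astype(int)
        (x,y),rr=cv2.minEnclosingCircle(np.argwhere(d['pixels'])[:,::-1].astype(np.float32))
        out.append((round(d['p'],2),np.round(d['centre']),np.round(ray(p,d['centre'],.02)[:2],4),np.round(ray(p,(x,y),.02)[:2],4),int(np.median(px.max(1)-px.min(1)))))
    return out
E
python3 - <<'E'
from fit import *
T=eyes.read_camera('top'); S=eyes.read_camera('scene')
v0=[.575,-.18,-1.45,2.0]
for n,ps in(('top',[T]),('scene',[S]),('both',[T,S])):
    v,e=fit(ps,v0); print(n,np.round(v,4),e)
im=T['pixels'].copy()
for b in parts()+arm(v[3]): cv2.polylines(im,[cv2.convexHull(proj(T,W(b,v)).astype(np.int32))],True,(0,255,0),1)
c2=S['pixels'].copy()
for b in parts()+arm(v[3]): cv2.polylines(c2,[cv2.convexHull(proj(S,W(b,v)).astype(np.int32))],True,(0,255,0),1)
A=cv2.resize(im[80:280,250:450],(400,400),interpolation=2); C=cv2.resize(c2[180:380,170:370],(400,400),interpolation=2)
cv2.imwrite('pics/crop1.png',np.hstack([A,C])[:,:,::-1])
for p in(T,S): 
    for c in cush(p): print(*c)
for t,z in(('tin_near',.02),('cork',.028),('driver',.01)):
    for p in(T,S): print(t,[(round(d['p'],2),np.round(ray(p,d['centre'],z/2)[:2],3)) for d in models.search_frame(p,t)[:3]])
E
```

```text
top [ 0.5742 -0.1874 -1.3305  2.0632] 353.9878234863281
scene [ 0.5723 -0.1882 -1.3229  2.0604] 818.1446533203125
both [ 0.5731 -0.1878 -1.3209  2.0875] 1190.480712890625
0.97 [300. 200.] [ 0.5072 -0.0326] [ 0.5015 -0.0305] 9
0.81 [212. 204.] [0.4938 0.1332] [0.4978 0.137 ] 45
0.63 [273. 279.] [0.3554 0.0137] [0.3541 0.0131] 99
0.94 [327. 275.] [ 0.5036 -0.0321] [ 0.5077 -0.0254] 14
0.83 [387. 242.] [0.363  0.0215] [0.3624 0.0188] 87
0.65 [411. 311.] [0.5014 0.1395] [0.5018 0.1422] 63
tin_near [(0.68, array([ 0.421, -0.134]))]
tin_near [(0.74, array([ 0.419, -0.131])), (0.34, array([ 0.627, -0.09 ]))]
cork [(0.61, array([0.625, 0.049])), (0.25, array([ 0.614, -0.202]))]
cork [(0.79, array([0.633, 0.054]))]
driver [(0.61, array([ 0.574, -0.302]))]
driver [(0.84, array([ 0.56 , -0.316]))]
```

View pics/crop1.png

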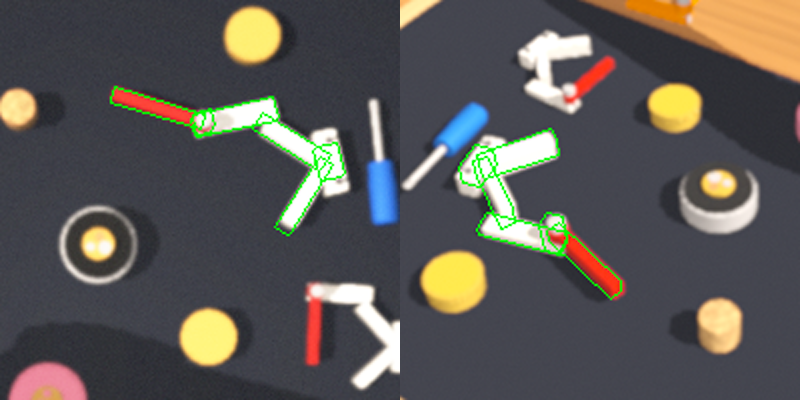

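The crop confirms the choice: the large silver V with the red arm fits the model outline, and the steel cushion is at crop (98,244). Top-picture pixel is (299,202). Nest ≈ (0.5735,-0.188), yaw -76°, gate 2.07 rad, cushion ≈ (0.505,-0.031).

>>> drive_tool(angular=[[0, 0, 0.13], [0, 0, 0.13], [0, 0, 0.13], [0, 0, 0.13], [0, 0, 0.13], [0, 0, 0.13], [0, 0, 0], [0, 0, 0], [0, 0, 0], [0, 0, 0], [0, 0, 0], [0, 0, 0], [0, 0, 0], [0, 0, 0], [0, 0, 0], [0, 0, 0], [0, 0, 0], [0, 0, 0], [0, 0, 0], [0, 0, 0]], delta_pos=[[0, 0, 0], [0, 0, 0], [0, 0, 0], [0, 0, 0], [0, 0, 0], [0, 0, 0], [-4.4, 0, 0], [-4.4, 0, 0], [-4.4, 0, 0], [-4.4, 0, 0], [-4.4, 0, 0], [-4.4, 0, 0], [-4.4, 0, 0], [-4.4, 0, 0], [-4.4, -0.2, 0], [-4.4, -0.2, 0], [-4.4, -0.2, 0], [-4.4, -0.2, 0], [-4.4, -0.2, 0], [-4.4, -0.2, 0]], gripper=[4, 4, 4, 4, 4, 4, 4, 4, 4, 4, 4, 4, 4, 4, 4, 4, 4, 4, 4, 4])

```text
time_s: 3.4
tool_pos: [0.4766, 0.0325, 0.205]
tool_rot: [179.9, -0.0, 113.6]
force: [0.6, 1.0, -0.1]
grip_width: 0.0398
grasp_force: 0.0
```

```bash
cat >> h.py <<'E'
def go(tx,ty,tz):
    o=telemetry.get_obs(); M=R.from_euler('xyz',o['tool_rot'],degrees=True)
    print(o['time_s'],np.round(o['tool_pos'],4),np.round(o['tool_rot'],1),np.round(o['force'],1),round(o['grip_width'],4),'q7',o['qpos'][6])
    print('tool cm',np.round(M.inv().apply(np.array([tx,ty,tz])-o['tool_pos'])*100,2))
E
python3 -c "
from h import *
go(.481,.024,.1)"
```

```text
3.4 [0.4766 0.0325 0.205 ] [179.9  -0.  113.6] [ 0.6  1.  -0.1] 0.0398 q7 14.527361482818023
tool cm [-0.96  0.05 10.5 ]
```

>>> drive_tool(angular=[[0, 0, 0], [0, 0, 0], [0, 0, 0], [0, 0, 0], [0, 0, 0], [0, 0, 0], [0, 0, 0], [0, 0, 0], [0, 0, 0]], delta_pos=[[0, 0, 3], [0, 0, 3], [0, 0, 3], [0, 0, 3], [0, 0, 3], [0, 0, 2], [0, 0, 1], [0, 0, 0.5], [0, 0, 0]], gripper=[4, 4, 4, 4, 4, 4, 4, 4, 4])

```text
time_s: 4.3
tool_pos: [0.4764, 0.0343, 0.0197]
tool_rot: [180.0, 0.0, 113.6]
force: [0.0, 0.7, 0.4]
grip_width: 0.0403
grasp_force: 0.0
```

```bash
python3 -c "
from fit import *
v=[.5735,-.1878,-1.325]
T=eyes.read_camera('top');S=eyes.read_camera('scene')
for c in cush(T)+cush(S): print(*c)
go(*(W([[0,0,.02]],v)[0]))
o=telemetry.get_obs()
save(S,'s1.png',(230,170,470,350),3)"
```

```text
0.91 [277. 278.] [0.3575 0.0064] [0.3527 0.0077] 53
0.76 [299. 201.] [ 0.5052 -0.0312] [ 0.5021 -0.0309] 7
0.93 [392. 241.] [0.354  0.0294] [0.3553 0.0246] 51
0.85 [411. 312.] [0.5036 0.1406] [0.5018 0.1418] 57
0.81 [323. 276.] [ 0.5106 -0.0356] [ 0.5087 -0.0252] 13
0.56 [259. 308.] [ 0.6336 -0.0908] [ 0.638  -0.0836] 213
4.5 [0.4771 0.0345 0.0206] [179.9   0.  113.6] [-0.2  1.4  0.2] 0.0397 q7 21.61767735878716
tool cm [-24.23  -0.04   0.06]
```

View pics/s1.png

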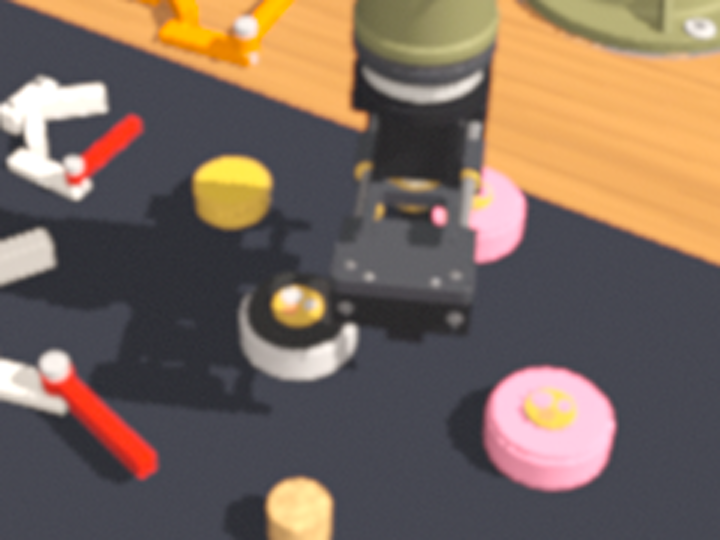

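The gripper stands right behind the steel cushion, crop (300,320), and is lined up with the V. Now the push.

>>> drive_tool(angular=[[0, 0, 0], [0, 0, 0], [0, 0, 0], [0, 0, 0], [0, 0, 0], [0, 0, 0], [0, 0, 0], [0, 0, 0], [0, 0, 0], [0, 0, 0], [0, 0, 0], [0, 0, 0], [0, 0, 0], [0, 0, 0], [0, 0, 0], [0, 0, 0], [0, 0, 0], [0, 0, 0], [0, 0, 0], [0, 0, 0]], delta_pos=[[-1, 0, 0], [-1, 0, 0], [-0.5, 0, 0], [-0.5, 0, 0], [-0.5, 0, 0], [-1, 0, 0], [-1, 0, 0], [-1, 0, 0], [-1, 0, 0], [-1, 0, 0], [-1, 0, 0], [-1, 0, 0], [-1, 0, 0], [-1, 0, 0], [-1, 0, 0], [-1, 0, 0], [-1, 0, 0], [-1, 0, 0], [-0.5, 0, 0], [-0.5, 0, 0]], gripper=[4, 4, 4, 4, 4, 4, 4, 4, 4, 4, 4, 4, 4, 4, 4, 4, 4, 4, 4, 4])

```text
time_s: 6.5
tool_pos: [0.5462, -0.1267, 0.0195]
tool_rot: [-180.0, -0.0, 113.5]
force: [0.9, -0.2, 0.1]
grip_width: 0.0401
grasp_force: 0.0
```

```bash
python3 -c "
from fit import *
v=[.5735,-.1878,-1.325]
T=eyes.read_camera('top');S=eyes.read_camera('scene')
for c in cush(T)+cush(S): print(*c)
go(*(W([[0,0,.02]],v)[0]))
A=cv2.resize(T['pixels'][80:280,250:450],(400,400),interpolation=2); C=cv2.resize(S['pixels'][180:380,170:370],(400,400),interpolation=2)
cv2.imwrite('pics/crop2.png',np.hstack([A,C])[:,:,::-1])"
```

```text
0.68 [292. 197.] [ 0.5113 -0.0179] [ 0.5024 -0.0279] 14
0.68 [214. 203.] [0.4969 0.1309] [0.4964 0.137 ] 54
0.48 [261. 272.] [0.3677 0.0369] [0.363  0.0303] 48
0.92 [413. 310.] [0.4984 0.1406] [0.5018 0.1418] 56
0.64 [385. 241.] [0.3632 0.0183] [0.36   0.0173] 58
0.62 [330. 275.] [ 0.5022 -0.0273] [ 0.5109 -0.023 ] 13
0.36 [262. 310.] [ 0.6357 -0.083 ] [ 0.6352 -0.0835] 203
6.7 [ 0.5459 -0.1259  0.0195] [-180.    -0.   113.6] [ 0.2 -0.6 -0.2] 0.0402 q7 45.620799565766724
tool cm [-6.77  0.05 -0.06]
```

View pics/crop2.png

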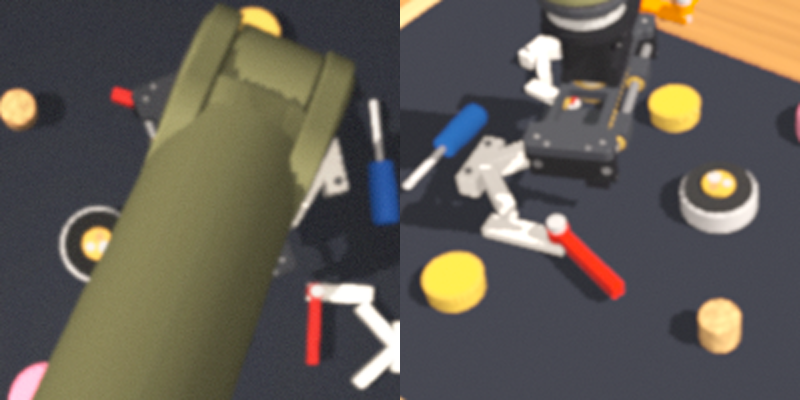

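The cushion has not moved: it is still at scene crop (719,195), although the gripper's path went straight through that spot and the force stayed near zero. I'll check where the fingers really are before moving again.

```bash
python3 -c "
from fit import *
S=eyes.read_camera('scene');T=eyes.read_camera('top')
o=telemetry.get_obs();tp=o['tool_pos'];M=R.from_euler('xyz',o['tool_rot'],degrees=True)
im=S['pixels'].copy()
cols=[(255,0,0),(0,255,0),(0,255,255),(255,0,255)]
for P,c in(([0,0,.014],0),([0,.02,.014],1),([0,-.02,.014],1),([0,.095,-.056],2),([0,-.095,-.056],2),([.0375,0,-.056],3),([-.0375,0,-.056],3)):
    x=proj(S,[tp+M.apply(P)])[0]; print(P,np.round(x)); cv2.circle(im,tuple(int(a) for a in x),1,cols[c],-1)
print(proj(S,[[.505,-.031,.026]]),proj(T,[[.505,-.031,.026]]))
cv2.imwrite('pics/s2.png',cv2.resize(im[60:340,170:470],(800,746))[:600,:,::-1])"
```

```text
[0, 0, 0.014] [274. 275.]
[0, 0.02, 0.014] [271. 283.]
[0, -0.02, 0.014] [276. 268.]
[0, 0.095, -0.056] [258. 287.]
[0, -0.095, -0.056] [282. 216.]
[0.0375, 0, -0.056] [291. 250.]
[-0.0375, 0, -0.056] [251. 247.]
[[326.95634967 273.33490773]] [[299.14768349 200.49097351]]
```

View pics/s2.png

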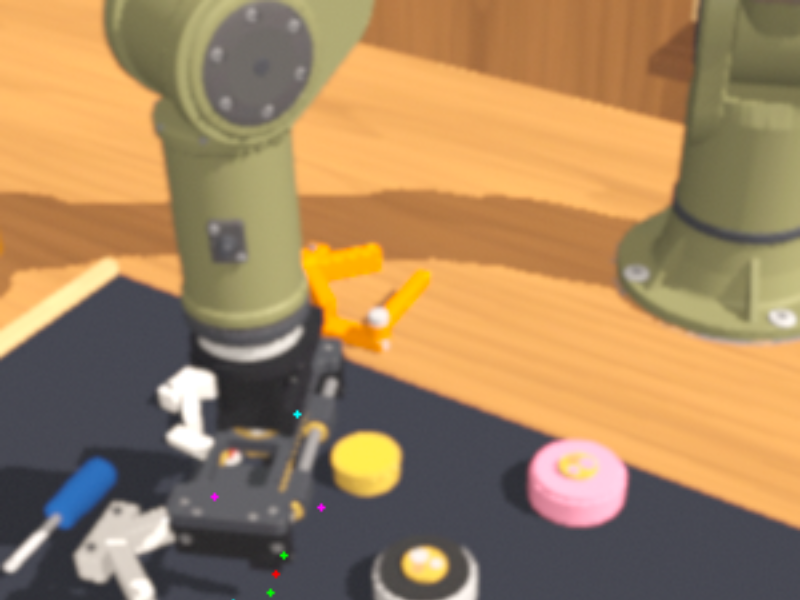

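```bash
python3 -c "
from fit import *
S=eyes.read_camera('scene');T=eyes.read_camera('top')
o=telemetry.get_obs();tp=o['tool_pos'];M=R.from_euler('xyz',o['tool_rot'],degrees=True)
print(tp,o['qpos'])
g=lambda p:(255*(p['pixels']/255.)**.5).astype(np.uint8)
out=[]
for p,(x0,y0) in((S,(200,150)),(T,(270,100))):
    im=cv2.resize(g(p)[y0:y0+150,x0:x0+100],(400,600),interpolation=2)
    for cy,ly,lx,z0,z1,c in((0,.19,.075,-.056,-.12,(0,255,255)),(.0275,.015,.019,.014,-.056,(255,0,0)),(-.0275,.015,.019,.014,-.056,(0,255,0))):
        b=box(0,cy,0,lx,ly,z0,z1); q=proj(p,tp+M.apply(b))
        q=((q-[x0,y0]+.5)*4).astype(np.int32)
        for i in range(8):
            for j in range(i): 
                if bin(i^j).count('1')==1: cv2.line(im,tuple(map(int,q[i])),tuple(map(int,q[j])),c,1)
    out.append(im)
cv2.imwrite('pics/w.png',np.hstack(out)[:,:,::-1])"
```

```text
[ 0.5460051  -0.12572403  0.0195572 ] [-21.75606998  19.85795169  37.35339038 108.62583244 -14.38455383
  56.20930334  45.62251616]
```

View pics/w.png

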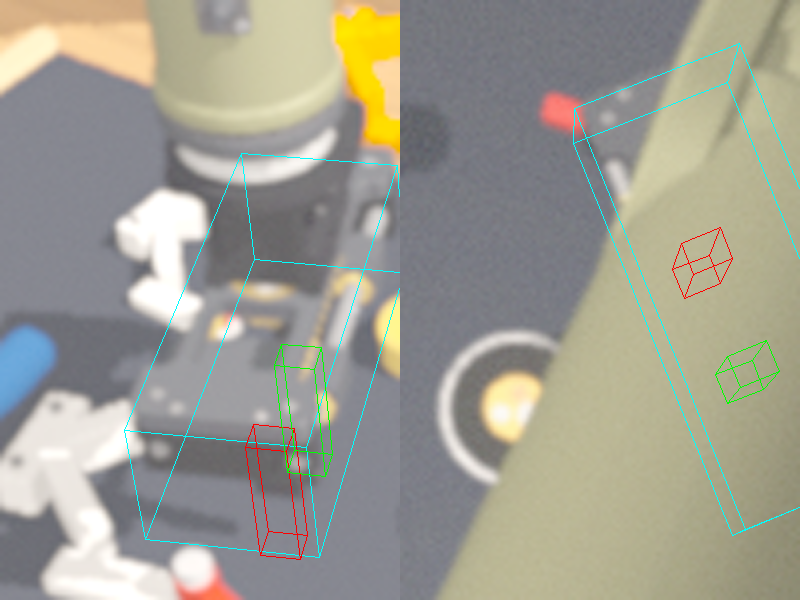

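The overlay explains it. The real gripper sits about 15 px higher in the scene view than telemetry says (body edge at crop row 490 rather than 555), while it agrees sideways in the top view. So the fingers are roughly 3–4 cm higher than reported and passed over the cushion. I'll lift, go back behind the cushion and find the surface gently by force.

>>> drive_tool(angular=[[0, 0, 0], [0, 0, 0], [0, 0, 0], [0, 0, 0], [0, 0, 0], [0, 0, 0], [0, 0, 0], [0, 0, 0], [0, 0, 0], [0, 0, 0], [0, 0, 0]], delta_pos=[[0, 0, -2], [0, 0, -2], [2, 0, 0], [2.5, 0, 0], [2.5, 0, 0], [2.5, 0, 0], [2.5, 0, 0], [2.5, 0, 0], [2.5, 0, 0], [1, 0, 0], [0, 0, 0]], gripper=[4, 4, 4, 4, 4, 4, 4, 4, 4, 4, 4])

```text
time_s: 8.0
tool_pos: [0.4738, 0.0401, 0.0596]
tool_rot: [180.0, -0.0, 113.7]
force: [-0.4, -0.8, -0.7]
grip_width: 0.0401
grasp_force: 0.0
```

>>> drive_tool(angular=[[0, 0, 0], [0, 0, 0], [0, 0, 0], [0, 0, 0], [0, 0, 0], [0, 0, 0]], delta_pos=[[0, 0, 2], [0, 0, 2], [0, 0, 0.5], [0, 0, 0.5], [0, 0, 0], [0, 0, 0]], gripper=[4, 4, 4, 4, 4, 4])

```text
time_s: 8.6
tool_pos: [0.4749, 0.0385, 0.0102]
tool_rot: [179.9, 0.0, 113.5]
force: [0.6, -0.6, 0.7]
grip_width: 0.04
grasp_force: 0.0
```

```bash
python3 -c "
from fit import *
S=eyes.read_camera('scene');T=eyes.read_camera('top')
go(.476,.034,.01)
o=telemetry.get_obs();tp=o['tool_pos'];M=R.from_euler('xyz',o['tool_rot'],degrees=True)
g=lambda p:(255*(p['pixels']/255.)**.5).astype(np.uint8)
out=[]
for p,P in((S,tp),(T,tp)):
    c=proj(p,[P-[0,0,-.04]])[0]; x0,y0=int(c[0])-60,int(c[1])-85
    im=cv2.resize(g(p)[y0:y0+150,x0:x0+100],(400,600),interpolation=2); print(x0,y0)
    for cy,ly,lx,z0,z1,c in((0,.19,.075,-.056,-.12,(0,255,255)),(.0275,.015,.019,.014,-.056,(255,0,0)),(-.0275,.015,.019,.014,-.056,(0,255,0))):
        b=box(0,cy,0,lx,ly,z0,z1); q=proj(p,tp+M.apply(b))
        q=((q-[x0,y0]+.5)*4).astype(np.int32)
        for i in range(8):
            for j in range(i): 
                if bin(i^j).count('1')==1: cv2.line(im,tuple(map(int,q[i])),tuple(map(int,q[j])),c,1)
    out.append(im)
cv2.imwrite('pics/w2.png',np.hstack(out)[:,:,::-1])"
```

```text
8.7 [0.4749 0.0388 0.0103] [179.9   0.  113.5] [-0.   0.   0.4] 0.0401 q7 21.46412852472222
tool cm [-0.49 -0.09  0.03]
308 183
200 129
```

View pics/w2.png

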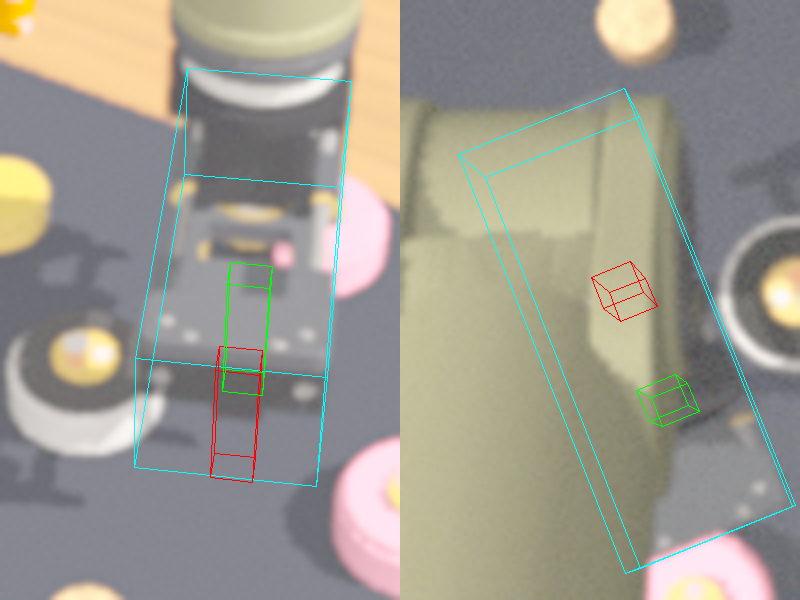

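Telemetry z is already 0.010 without touching anything, which the stated geometry would not allow. That confirms the height offset, while the sideways position matches well in both views. I'll probe down in small steps.

>>> drive_tool(angular=[[0, 0, 0], [0, 0, 0], [0, 0, 0]], delta_pos=[[0, 0, 0.5], [0, 0, 0.5], [0, 0, 0]], gripper=[4, 4, 4])

```text
time_s: 9.0
tool_pos: [0.4734, 0.0387, -0.0012]
tool_rot: [-179.9, -0.0, 113.6]
force: [-0.3, -0.0, 0.3]
grip_width: 0.0399
grasp_force: 0.0
```

>>> drive_tool(angular=[[0, 0, 0], [0, 0, 0], [0, 0, 0]], delta_pos=[[0, 0, 0.4], [0, 0, 0.4], [0, 0, 0]], gripper=[4, 4, 4])

```text
time_s: 9.3
tool_pos: [0.4736, 0.0387, -0.0091]
tool_rot: [-179.9, -0.0, 113.6]
force: [-0.4, 0.0, 0.6]
grip_width: 0.0401
grasp_force: 0.0
```

>>> drive_tool(angular=[[0, 0, 0], [0, 0, 0], [0, 0, 0]], delta_pos=[[0, 0, 0.4], [0, 0, 0.4], [0, 0, 0]], gripper=[4, 4, 4])

```text
time_s: 9.6
tool_pos: [0.4736, 0.0387, -0.017]
tool_rot: [-179.9, -0.0, 113.5]
force: [0.8, -1.0, 0.3]
grip_width: 0.0401
grasp_force: 0.0
```

>>> drive_tool(angular=[[0, 0, 0], [0, 0, 0]], delta_pos=[[0, 0, 0.4], [0, 0, 0]], gripper=[4, 4])

```text
time_s: 9.8
tool_pos: [0.4741, 0.0388, -0.0177]
tool_rot: [-179.9, -0.1, 113.5]
force: [-10.8, -1.5, 30.7]
grip_width: 0.0402
grasp_force: 15.3
```

>>> drive_tool(angular=[[0, 0, 0], [0, 0, 0]], delta_pos=[[0, 0, 0.4], [0, 0, 0]], gripper=[4, 4])

```text
time_s: 10.0
tool_pos: [0.4741, 0.0388, -0.018]
tool_rot: [-179.8, -0.3, 113.5]
force: [-27.0, -5.0, 71.7]
grip_width: 0.0399
grasp_force: 35.5
```

The surface is at telemetry z = -0.0177, so the true height is about 32 mm above the reading. Fingertips 6 mm above the mat correspond to z ≈ -0.012. I'll raise to that and push a first stretch.

>>> drive_tool(angular=[[0, 0, 0], [0, 0, 0], [0, 0, 0], [0, 0, 0], [0, 0, 0], [0, 0, 0], [0, 0, 0], [0, 0, 0], [0, 0, 0], [0, 0, 0], [0, 0, 0], [0, 0, 0]], delta_pos=[[0, 0, -1.3], [0, 0, 0], [-1, 0, 0], [-1, 0, 0], [-0.5, 0, 0], [-0.5, 0, 0], [-0.5, 0, 0], [-0.5, 0, 0], [-0.5, 0, 0], [-0.5, 0, 0], [-0.5, 0, 0], [-0.5, 0, 0]], gripper=[4, 4, 4, 4, 4, 4, 4, 4, 4, 4, 4, 4])

```text
time_s: 11.2
tool_pos: [0.4982, -0.0165, -0.0115]
tool_rot: [180.0, -0.0, 113.6]
force: [-0.6, 0.4, -1.2]
grip_width: 0.04
grasp_force: 0.8
```

```bash
python3 -c "
from fit import *
v=[.5735,-.1878,-1.325]
S=eyes.read_camera('scene');T=eyes.read_camera('top')
for c in cush(S)+cush(T): print(*c)
go(*(W([[0,0,-.012]],v)[0]))
save(S,'s3.png',(200,170,440,350),3)"
```

```text
0.69 [413. 315.] [0.5078 0.1448] [0.5043 0.1416] 58
0.62 [303. 281.] [ 0.5408 -0.0614] [ 0.5265 -0.0493] 12
0.57 [384. 242.] [0.3648 0.0162] [0.3626 0.017 ] 60
0.7 [326. 196.] [ 0.516  -0.0807] [ 0.5154 -0.0749] 5
0.61 [214. 206.] [0.4901 0.131 ] [0.4952 0.1376] 51
0.6 [326. 134.] [ 0.634  -0.0794] [ 0.6328 -0.0842] 191
11.4 [ 0.4986 -0.0168 -0.0112] [180.    0.  113.5] [0.7 0.5 0.2] 0.0399 q7 31.536540403337046
tool cm [-18.67   0.04   0.09]
```

View pics/s3.png

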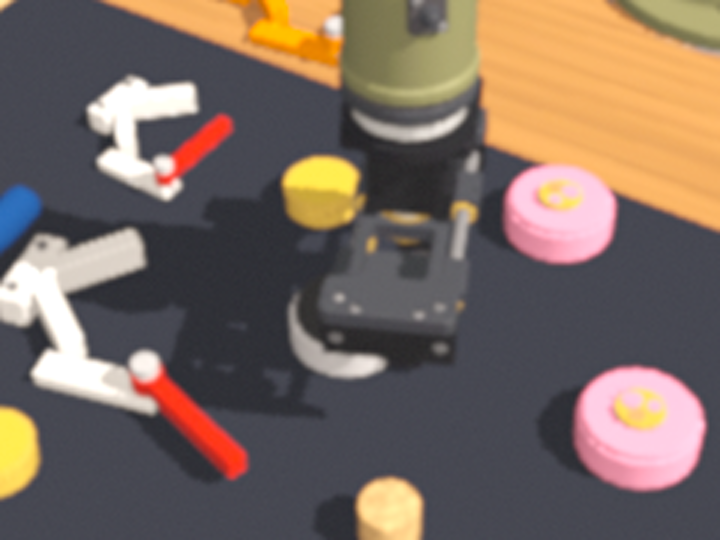

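The cushion, rim at crop (345,330), now moves with the fingers. I continue along the same line.

>>> drive_tool(angular=[[0, 0, 0], [0, 0, 0], [0, 0, 0], [0, 0, 0], [0, 0, 0], [0, 0, 0], [0, 0, 0], [0, 0, 0], [0, 0, 0], [0, 0, 0], [0, 0, 0], [0, 0, 0], [0, 0, 0], [0, 0, 0], [0, 0, 0], [0, 0, 0], [0, 0, 0], [0, 0, 0]], delta_pos=[[-0.5, 0, 0], [-0.8, 0, 0], [-0.8, 0, 0], [-0.8, 0, 0], [-0.8, 0, 0], [-0.8, 0, 0], [-0.8, 0, 0], [-0.8, 0, 0], [-0.8, 0, 0], [-0.8, 0, 0], [-0.8, 0, 0], [-0.8, 0, 0], [-0.8, 0, 0], [-0.8, 0, 0], [-0.8, 0, 0], [-0.8, 0, 0], [-0.8, 0, 0], [-0.4, 0, 0]], gripper=[4, 4, 4, 4, 4, 4, 4, 4, 4, 4, 4, 4, 4, 4, 4, 4, 4, 4])

```text
time_s: 13.2
tool_pos: [0.5532, -0.1432, -0.0114]
tool_rot: [180.0, 0.1, 113.5]
force: [-1.1, 2.3, 2.0]
grip_width: 0.0396
grasp_force: 1.7
```

```bash
python3 -c "
from fit import *
v=[.5735,-.1878,-1.325]
S=eyes.read_camera('scene');T=eyes.read_camera('top')
for c in cush(S)+cush(T): print(*c)
go(*(W([[0,0,-.012]],v)[0]))"
```

```text
0.88 [411. 314.] [0.5083 0.1414] [0.5052 0.1417] 55
0.67 [384. 240.] [0.3609 0.0146] [0.3611 0.0175] 56
0.59 [239. 282.] [ 0.6034 -0.1624] [ 0.6012 -0.1589] 13
0.8 [211. 203.] [0.4956 0.1356] [0.4974 0.1379] 49
0.57 [262. 273.] [0.3666 0.0357] [0.3594 0.0255] 44
0.24 [315. 129.] [ 0.6443 -0.0569] [ 0.6417 -0.0581] 187
13.4 [ 0.553  -0.1431 -0.0115] [1.800e+02 1.000e-01 1.135e+02] [0.2 0.2 0.2] 0.0401 q7 48.59140095813855
tool cm [-4.92  0.09  0.06]
```

>>> drive_tool(angular=[[0, 0, 0], [0, 0, 0], [0, 0, 0], [0, 0, 0], [0, 0, 0]], delta_pos=[[-0.3, 0, 0], [-0.3, 0, 0], [-0.2, 0, 0], [-0.1, 0, 0], [0, 0, 0]], gripper=[4, 4, 4, 4, 4])

```text
time_s: 13.9
tool_pos: [0.5565, -0.1501, -0.0115]
tool_rot: [180.0, 0.0, 113.6]
force: [-1.5, 1.8, 0.2]
grip_width: 0.04
grasp_force: 1.0
```

>>> drive_tool(angular=[[0, 0, 0], [0, 0, 0], [0, 0, 0]], delta_pos=[[-0.2, 0, 0], [0, 0, 0], [0, 0, 0]], gripper=[4, 4, 4])

```text
time_s: 14.2
tool_pos: [0.5567, -0.1502, -0.0116]
tool_rot: [-180.0, -0.2, 113.6]
force: [-2.6, 5.8, 1.2]
grip_width: 0.0402
grasp_force: 2.4
```

>>> drive_tool(angular=[[0, 0, 0], [0, 0, 0], [0, 0, 0]], delta_pos=[[-0.2, 0, 0], [-0.2, 0, 0], [0, 0, 0]], gripper=[4, 4, 4])

```text
time_s: 14.5
tool_pos: [0.5569, -0.1504, -0.0118]
tool_rot: [-179.9, -0.5, 113.7]
force: [-5.9, 11.8, 7.3]
grip_width: 0.0401
grasp_force: 6.0
```

```bash
python3 -c "
from fit import *
v=[.5735,-.1878,-1.325]
go(*(W([[0,0,-.012]],v)[0]))"
```

```text
14.5 [ 0.5569 -0.1504 -0.0118] [-179.9   -0.5  113.7] [-5.9 11.8  7.3] 0.0401 q7 50.13852580515804
tool cm [-4.09  0.02 -0.02]
```

The push stalled with about 12 N straight back along the push line, with the fingers 1.4 mm from the expected seated distance, so the cushion is seated. I back off straight, lift, turn and then measure.

>>> drive_tool(angular=[[0, 0, 0], [0, 0, 0], [0, 0, 0], [0, 0, 0], [0, 0, 0], [0, 0, 0], [0, 0, 0], [0, 0, 0], [0, 0, 0], [0, 0, 0], [0, 0, 0.133], [0, 0, 0.133], [0, 0, 0.133], [0, 0, 0.133], [0, 0, 0.133], [0, 0, 0]], delta_pos=[[0.5, 0, 0], [0.5, 0, 0], [1, 0, 0], [1, 0, 0], [2, 0, 0], [3, 0, 0], [3, 0, 0], [0, 0, -4], [0, 0, -4], [0, 0, -4], [0, 0, 0], [0, 0, 0], [0, 0, 0], [0, 0, 0], [0, 0, 0], [0, 0, 0]], gripper=[4, 4, 4, 4, 4, 4, 4, 0, 0, 0, 0, 0, 0, 0, 0, 0])

```text
time_s: 16.1
tool_pos: [0.5148, -0.0544, 0.1085]
tool_rot: [180.0, -0.0, 75.4]
force: [-0.2, 0.4, 0.8]
grip_width: 0.0005
grasp_force: 0.0
```

```bash
python3 -c "
from fit import *
v=[.5735,-.1878,-1.325,2.07]
S=eyes.read_camera('scene');T=eyes.read_camera('top')
for c in cush(S)+cush(T): print(*c)
go(.676,-.069,.08)
for p in (S,T):
    A=p['pixels'][:,:,:]; h=cv2.cvtColor(A,cv2.COLOR_RGB2HSV).astype(int); c=proj(p,W([[0,0,.031]],v))[0]
    m=(h[...,0]>10)&(h[...,0]<32)&(h[...,1]>90)&(h[...,2]>110)
    yy,xx=np.mgrid[:480,:640]; m&=((xx-c[0])**2+(yy-c[1])**2<20**2)
    if m.sum(): q=np.argwhere(m).mean(0)[::-1]; print('movement',m.sum(),q,c,ray(p,q,.029)[:2])
A=cv2.resize(T['pixels'][80:280,280:480],(400,400),interpolation=2); C=cv2.resize(S['pixels'][180:380,150:350],(400,400),interpolation=2)
cv2.imwrite('pics/crop3.png',np.hstack([A,C])[:,:,::-1])"
```

```text
0.87 [385. 242.] [0.3656 0.019 ] [0.3647 0.0192] 58
0.83 [238. 266.] [ 0.5719 -0.1895] [ 0.5768 -0.1804] 14
0.7 [381. 168.] [ 0.5726 -0.1844] [ 0.572  -0.1857] 8
16.3 [ 0.5148 -0.0546  0.1086] [180.   -0.   75.6] [ 0.2 -0.6 -0.2] 0.0002 q7 -6.53344152236396
tool cm [ 2.62 15.97  2.86]
movement 147 [239.81632653 264.58503401] [237.77612936 262.63159068] [ 0.57413242 -0.18261368]
movement 181 [381.73480663 166.12154696] [383.31724224 166.43299653] [ 0.57435084 -0.18506965]
```

Colour centroids put the cushion 2–5 mm short of home, within calibration uncertainty but not safe. A second nudge with the closed, flat fingertips along the nest's own axis lets the disc centre itself in the V.

>>> drive_tool(angular=[[0, 0, -0.125], [0, 0, -0.125], [0, 0, -0.125], [0, 0, -0.125], [0, 0, 0], [0, 0, 0], [0, 0, 0], [0, 0, 0], [0, 0, 0], [0, 0, 0], [0, 0, 0], [0, 0, 0]], delta_pos=[[0, 0, 0], [0, 0, 0], [0, 0, 0], [0, 0, 0], [-3.9, 1.2, 0], [-3.9, 1.2, 0], [0, 0, 3], [0, 0, 3], [0, 0, 3], [0, 0, 2], [0, 0, 1], [0, 0, 0]], gripper=[0, 0, 0, 0, 0, 0, 0, 0, 0, 0, 0, 0])

```text
time_s: 17.5
tool_pos: [0.5561, -0.1244, -0.0127]
tool_rot: [-179.9, -0.0, 104.1]
force: [0.3, 0.1, 0.3]
grip_width: 0.0005
grasp_force: 0.0
```

```bash
python3 -c "
from fit import *
go(.5624,-.1437,-.0115)"
```

```text
17.5 [ 0.5561 -0.1244 -0.0127] [-179.9   -0.   104.1] [0.3 0.1 0.3] 0.0005 q7 38.404178971451174
tool cm [-2.03  0.14 -0.12]
```

>>> drive_tool(angular=[[0, 0, 0], [0, 0, 0], [0, 0, 0], [0, 0, 0], [0, 0, 0], [0, 0, 0], [0, 0, 0]], delta_pos=[[-0.5, 0.1, -0.1], [-0.5, 0, 0], [-0.4, 0, 0], [-0.3, 0, 0], [-0.2, 0, 0], [-0.2, 0, 0], [0, 0, 0]], gripper=[0, 0, 0, 0, 0, 0, 0])

```text
time_s: 18.2
tool_pos: [0.5628, -0.1404, -0.0098]
tool_rot: [-180.0, -0.4, 104.2]
force: [-4.0, 8.9, 8.9]
grip_width: 0.0007
grasp_force: 4.8
```

```bash
python3 -c "
from fit import *
go(.5624,-.1437,-.0115)"
```

```text
18.2 [ 0.5628 -0.1404 -0.0098] [-180.    -0.4  104.2] [-4.   8.9  8.9] 0.0007 q7 40.59639813300955
tool cm [-0.32 -0.12  0.17]
```

>>> drive_tool(angular=[[0, 0, 0], [0, 0, 0], [0, 0, 0], [0, 0, 0]], delta_pos=[[-0.2, 0, 0], [-0.2, 0, 0], [-0.2, 0, 0], [0, 0, 0]], gripper=[0, 0, 0, 0])

```text
time_s: 18.6
tool_pos: [0.5628, -0.1404, -0.0099]
tool_rot: [-179.8, -0.9, 104.3]
force: [-9.0, 18.8, 16.3]
grip_width: 0.0004
grasp_force: 10.3
```

```bash
cat > rel.py <<'E'
from fit import *
from scipy.optimize import minimize
# joint-free per-camera measurement: nest fit with jaw slide t free is biased; use foot+post+jaws, q fixed
def movement(p,v):
    h=cv2.cvtColor(p['pixels'],cv2.COLOR_RGB2HSV).astype(int); c=proj(p,W([[0,0,.029]],v))[0]
    m=(h[...,0]>10)&(h[...,0]<32)&(h[...,1]>90)&(h[...,2]>110)
    yy,xx=np.mgrid[:480,:640]; m&=((xx-c[0])**2+(yy-c[1])**2<20**2)
    return ray(p,np.argwhere(m).mean(0)[::-1],.029)[:2],m.sum()
E
python3 -c "
from rel import *
go(.5624,-.1437,-.0115)
v=[.5735,-.1878,-1.325,2.07]
for n in('top','scene'):
    try: print(n,movement(eyes.read_camera(n),v))
    except Exception as e: print(e)
"
```

```text
18.6 [ 0.5628 -0.1404 -0.0099] [-179.8   -0.9  104.3] [-9.  18.8 16.3] 0.0004 q7 41.21684251318762
tool cm [-0.32 -0.12  0.15]
top (array([ 0.58428693, -0.16700435]), np.int64(189))
scene (array([ 0.54477547, -0.21180657]), np.int64(72))
```

Hard stop again, at a consistent cushion position of about (0.5735,-0.185) from two different pushes. I back off, turn for the gate and recheck the nest fit with the jaw placement left free.

>>> drive_tool(angular=[[0, 0, 0], [0, 0, 0], [0, 0, 0], [0, 0, 0], [0, 0, 0], [0, 0, 0], [0, 0, 0.125], [0, 0, 0.125], [0, 0, 0.125], [0, 0, 0.125], [0, 0, 0]], delta_pos=[[0.6, 0, 0], [0.6, 0, 0], [2, 0, 0], [3, 0, 0], [0, 0, -4], [0, 0, -4], [2, 0, -4], [2, 0, 0], [2, 0, 0], [2, 0, 0], [0, 0, 0]], gripper=[0, 0, 0, 0, 0, 0, 0, 0, 0, 0, 0])

```text
time_s: 19.8
tool_pos: [0.5455, -0.0084, 0.1096]
tool_rot: [180.0, -0.1, 75.6]
force: [0.7, 0.6, 0.0]
grip_width: 0.0004
grasp_force: 0.0
```

```bash
cat > rel2.py <<'E'
from rel import *
def parts2(t,bx):
    o=[]
    for s in(1,-1):
        n=np.array([1,s])*.5**.5; u=np.array([1,-s])*.5**.5
        c=n*.043+u*(t); o.append(box(c[0],c[1],-s*np.pi/4,.076,.014,0,.022))
    o.append(box(.075-bx/2,0,0,bx,.03,0,.022))
    return o+parts()[3:]
def disc(p,P,v):
    a=np.linspace(0,2*np.pi,40); m=np.zeros((480,640),np.uint8)
    X=[[P[0]+.036*np.cos(b),P[1]+.036*np.sin(b),z] for b in a for z in(0,.026)]
    cv2.fillConvexPoly(m,cv2.convexHull((proj(p,X)*16).astype(np.int32)),255,shift=4); return m>0
E
python3 - <<'E'
from rel2 import *
v=[.5735,-.1878,-1.325,2.07]
go(.676,-.069,.08)
S=eyes.read_camera('scene');T=eyes.read_camera('top')
for n,p in(('T',T),('S',S)):
    cu,k=movement(p,v); c=proj(p,W([[0,.03,.01]],v))[0]
    (w,r),_,_=seg(p,c,80)
    ex=disc(p,cu,v); ex=cv2.dilate(ex.astype(np.uint8),np.ones((5,5)))>0
    yy,xx=np.mgrid[:480,:640]; roi=((xx-c[0])**2+(yy-c[1])**2<76**2)
    ok=(~ex)&roi
    def f(x): return (((mask(p,parts2(x[4],x[5]),x)-w)**2)[ok]).sum()+(((mask(p,arm(x[3]),x)-r)**2)[ok]).sum()
    x0=np.array([.5735,-.1878,-1.325,2.07,.005,.02])
    r_=minimize(f,x0,method='Nelder-Mead',options=dict(initial_simplex=np.array([x0]+[x0+d for d in np.diag([.006,.006,.06,.1,.005,.01])]),xatol=1e-4,fatol=.1,maxiter=600))
    x=r_.x; d=cu-x[:2]; c_,s_=np.cos(x[2]),np.sin(x[2])
    print(n,np.round(x,4),round(r_.fun,1),'movement',np.round(cu,4),k,'in nest mm',np.round([1e3*(c_*d[0]+s_*d[1]),1e3*(-s_*d[0]+c_*d[1])],1))
    im=p['pixels'].copy()
    for b in parts2(x[4],x[5])+arm(x[3]): cv2.polylines(im,[cv2.convexHull(proj(p,W(b,x)).astype(np.int32))],True,(0,255,0),1)
    locals()['im'+n]=cv2.resize(im[int(c[1])-60:int(c[1])+60,int(c[0])-40:int(c[0])+40],(400,600),interpolation=2)
cv2.imwrite('pics/last.png',np.hstack([imT,imS])[:,:,::-1])
E
```

```text
19.8 [ 0.5455 -0.0084  0.1096] [ 1.80e+02 -1.00e-01  7.56e+01] [0.7 0.6 0. ] 0.0004 q7 -8.82909862219635
tool cm [-2.63 14.14  2.97]
T [ 0.5743 -0.1879 -1.3262  2.0736  0.0129  0.0153] 238.0 movement [ 0.574  -0.1857] 160 in nest mm [-2.2  0.3]
S [ 0.5727 -0.1889 -1.3127  2.0792  0.0075  0.0229] 669.2 movement [ 0.5738 -0.1832] 147 in nest mm [-5.2  2.5]
```

```bash
python3 - <<'E'
from rel2 import *
for n,x in(('top',[.5743,-.1879,-1.3262]),('scene',[.5727,-.1889,-1.3127])):
    p=eyes.read_camera(n); c=proj(p,W([[-.002,0,.026]],x))[0]
    g=p['pixels'].max(2).astype(int); yy,xx=np.mgrid[:480,:640]; d=(xx-c[0])**2+(yy-c[1])**2
    h=cv2.cvtColor(p['pixels'],cv2.COLOR_RGB2HSV).astype(int)
    dark=((g<95)&(d<22**2)).astype(np.uint8)
    k,l,st,ce=cv2.connectedComponentsWithStats(dark)
    res=[]
    for i in range(1,k):
        if st[i,4]>60:
            pts=np.argwhere(l==i)[:,::-1].astype(np.float32); hull=cv2.convexHull(pts)
            e=cv2.fitEllipse(hull) if len(hull)>4 else None
            if e is None: continue
            P=ray(p,e[0],.026)[:2]; q=P-x[:2]; C,Sn=np.cos(x[2]),np.sin(x[2])
            print(n,st[i],np.round(e[0],1),np.round(e[1],1),np.round(P,4),'nest mm',np.round([1e3*(C*q[0]+Sn*q[1]),1e3*(-Sn*q[0]+C*q[1])],1))
    if n=='top': A=cv2.resize(p['pixels'][110:220,340:420],(400,550),interpolation=2)
    else: B=cv2.resize(p['pixels'][215:325,195:275],(400,550),interpolation=2)
cv2.imwrite('pics/last2.png',np.hstack([A,B])[:,:,::-1])
E
```

```text
top [360 145  44  39 795] [381.  164.8] [37.3 42.5] [ 0.5773 -0.184 ] nest mm [-3.1  3.8]
scene [223 243  38  34 572] [239.4 259.4] [33.7 39.9] [ 0.5613 -0.1948] nest mm [  2.8 -12.5]
```

View pics/last2.png

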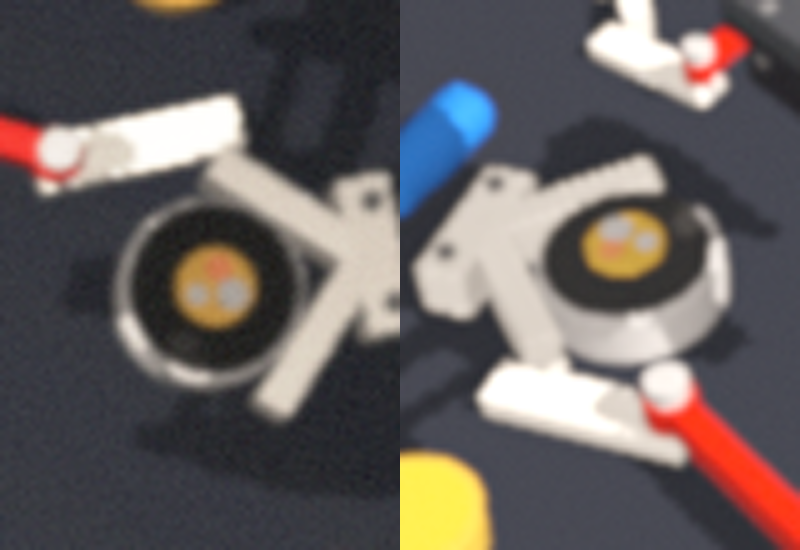

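The last picture shows the steel rim lying against both jaws. The movement's centre is at top pixel (383.4,167.4), against a predicted home of (383.3,166.4), so the cushion is home. Now the gate: go over to its outer face and descend.

>>> drive_tool(angular=[[0, 0, 0], [0, 0, 0], [0, 0, 0], [0, 0, 0], [0, 0, 0], [0, 0, 0], [0, 0, 0], [0, 0, 0], [0, 0, 0], [0, 0, 0], [0, 0, 0]], delta_pos=[[-0.6, 3.5, 0], [-0.6, 3.5, 0], [-0.7, 3.5, 0], [-0.7, 3.6, 0], [0, 0, 0], [0, 0, 3], [0, 0, 3], [0, 0, 3], [0, 0, 2], [0, 0, 1.1], [0, 0, 0]], gripper=[0, 0, 0, 0, 0, 0, 0, 0, 0, 0, 0])

```text
time_s: 21.1
tool_pos: [0.6732, -0.0723, -0.0129]
tool_rot: [-179.8, 0.0, 75.4]
force: [0.6, 0.5, 0.7]
grip_width: 0.0005
grasp_force: 0.0
```

```bash
python3 -c "
from fit import *
v=[.5738,-.1875,-1.325]
h=W([[-.046,.063,-.0115]],v)[0]
print('hinge from tool:');go(*h)"
```

```text
hinge from tool:
21.1 [ 0.6732 -0.0723 -0.0129] [-179.8    0.    75.4] [0.6 0.5 0.7] 0.0005 q7 6.453502702477767
tool cm [-6.59 -3.4  -0.12]
```

>>> drive_tool(angular=[[0, 0, 0], [0, 0, 0], [0, 0, 0], [0, 0, -0.1], [0, 0, -0.1], [0, 0, -0.1], [0, 0, -0.1], [0, 0, -0.1], [0, 0, -0.1], [0, 0, -0.1], [0, 0, -0.1], [0, 0, -0.1], [0, 0, -0.1]], delta_pos=[[0, -0.5, -0.1], [0, -0.4, 0], [0, -0.4, 0], [0.18, -0.67, 0], [0.18, -0.67, 0], [0.18, -0.67, 0], [0.18, -0.67, 0], [0.18, -0.67, 0], [0.18, -0.67, 0], [0.18, -0.67, 0], [0.18, -0.67, 0], [0.18, -0.67, 0], [0.18, -0.67, 0]], gripper=[0, 0, 0, 0, 0, 0, 0, 0, 0, 0, 0, 0, 0])

```text
time_s: 22.4
tool_pos: [0.5962, -0.0632, -0.0095]
tool_rot: [179.9, 0.0, 133.0]
force: [0.8, 1.2, -0.0]
grip_width: 0.0001
grasp_force: 0.5
```

```bash
python3 -c "
from rel2 import *
v=[.5738,-.1875,-1.325]
h=W([[-.046,.063,-.0115]],v)[0]
go(*h)
S=eyes.read_camera('scene'); c=proj(S,W([[0,.03,.01]],v))[0]
(w,r),_,n=seg(S,c,80); print(n)
qs=np.arange(0,2.3,.05); e=[((mask(S,arm(q),v)-r)**2).sum() for q in qs]; print('q',qs[np.argmin(e)],min(e))"
```

```text
22.4 [ 0.5962 -0.0632 -0.0095] [179.9   0.  133. ] [ 0.8  1.2 -0. ] 0.0001 q7 57.38361031100671
tool cm [-6.58 -2.38  0.2 ]
140
q 1.05 335.09375
```

The gate follows (q ≈ 1.05). Continue the arc.

>>> drive_tool(angular=[[0, 0, -0.1], [0, 0, -0.1], [0, 0, -0.1], [0, 0, -0.1], [0, 0, -0.1], [0, 0, -0.1], [0, 0, -0.1], [0, 0, -0.1], [0, 0, -0.1], [0, 0, 0]], delta_pos=[[0.18, -0.67, 0.1], [0.18, -0.67, 0], [0.18, -0.67, 0], [0.18, -0.67, 0], [0.18, -0.67, 0], [0.18, -0.67, 0], [0.18, -0.67, 0], [0.18, -0.67, 0], [0.18, -0.67, 0], [0, 0, 0]], gripper=[0, 0, 0, 0, 0, 0, 0, 0, 0, 0])

```text
time_s: 23.45
tool_pos: [0.5577, -0.1119, -0.0108]
tool_rot: [-180.0, 0.1, -175.9]
force: [0.4, 0.2, -0.7]
grip_width: 0.0007
grasp_force: 0.0
```

```bash
python3 -c "
from rel2 import *
v=[.5738,-.1875,-1.325]
go(*W([[-.046,.063,-.0115]],v)[0])"
```

```text
23.45 [ 0.5577 -0.1119 -0.0108] [-1.800e+02  1.000e-01 -1.759e+02] [ 0.4  0.2 -0.7] 0.0007 q7 109.58692500157167
tool cm [-6.48 -2.03  0.08]
```

>>> drive_tool(angular=[[0, 0, -0.1], [0, 0, -0.07], [0, 0, 0], [0, 0, 0]], delta_pos=[[0.18, -0.67, 0], [0.1, -0.45, 0], [0, -0.1, 0], [0, 0, 0]], gripper=[0, 0, 0, 0])

```text
time_s: 23.85
tool_pos: [0.5567, -0.1232, -0.0112]
tool_rot: [-180.0, 0.0, -166.2]
force: [0.6, -0.4, -0.5]
grip_width: 0.0004
grasp_force: 0.0
```

>>> drive_tool(angular=[[0, 0, 0], [0, 0, 0], [0, 0, 0]], delta_pos=[[0, -0.2, 0], [0, -0.1, 0], [0, 0, 0]], gripper=[0, 0, 0])

```text
time_s: 24.15
tool_pos: [0.5572, -0.1261, -0.0114]
tool_rot: [180.0, 0.0, -166.0]
force: [0.2, 0.1, 0.7]
grip_width: 0.0002
grasp_force: 0.2
```

```bash
python3 -c "
from rel2 import *
v=[.5738,-.1875,-1.325]
go(*W([[-.046,.063,-.0115]],v)[0])"
```

```text
24.15 [ 0.5572 -0.1261 -0.0114] [ 180.    0. -166.] [0.2 0.1 0.7] 0.0002 q7 120.41610201170296
tool cm [-6.42 -1.75  0.01]
```

>>> drive_tool(angular=[[0, 0, 0], [0, 0, 0], [0, 0, 0]], delta_pos=[[0, -0.2, 0], [0, -0.1, 0], [0, 0, 0]], gripper=[0, 0, 0])

```text
time_s: 24.45
tool_pos: [0.5573, -0.1268, -0.0115]
tool_rot: [179.8, -0.1, -165.9]
force: [-2.1, 6.0, 3.4]
grip_width: 0.0005
grasp_force: 2.7
```

>>> drive_tool(angular=[[0, 0, 0], [0, 0, 0], [0, 0, 0]], delta_pos=[[0, -0.2, 0], [0, 0, 0], [0, 0, 0]], gripper=[0, 0, 0])

```text
time_s: 24.75
tool_pos: [0.5573, -0.1269, -0.0115]
tool_rot: [179.7, -0.1, -165.8]
force: [-5.4, 8.3, 5.6]
grip_width: 0.0005
grasp_force: 4.5
```

```bash
python3 -c "
from rel2 import *
v=[.5738,-.1875,-1.325]
go(*W([[-.046,.063,-.0115]],v)[0])
for n in('scene','top'):
  S=eyes.read_camera(n); c=proj(S,W([[0,.03,.01]],v))[0]
  (w,r),_,k=seg(S,c,80); print(k)
  qs=np.arange(-.2,1,.02); e=[((mask(S,arm(q),v)-r)**2).sum() for q in qs]; print('q',qs[np.argmin(e)],min(e))"
```

```text
24.75 [ 0.5573 -0.1269 -0.0115] [ 1.797e+02 -1.000e-01 -1.658e+02] [-5.4  8.3  5.6] 0.0005 q7 120.9843833726772
tool cm [-6.43 -1.69 -0.03]
207
q 0.09999999999999981 160.77623
0
q 0.5799999999999996 260.64282
```

>>> drive_tool(angular=[[0, 0, 0], [0, 0, 0], [0, 0, 0], [0, 0, 0], [0, 0, 0], [0, 0, 0], [0, 0, 0], [0, 0, 0], [0, 0, 0], [0, 0, 0], [0, 0, 0], [0, 0, 0], [0, 0, 0], [0, 0, 0]], delta_pos=[[0, -0.2, 0], [0, -0.1, 0], [0, 0, 0], [0, 0, 0], [0, 0.6, 0], [0, 0.6, 0], [0, 2, 0], [0, 3, 0], [0, 0, -3], [0, 0, -4], [0, 2, -4], [0, 4, -3], [0, 4, 0], [0, 0, 0]], gripper=[0, 0, 0, 0, 0, 0, 0, 0, 0, 0, 0, 0, 0, 0])

```text
time_s: 26.25
tool_pos: [0.5197, 0.0294, 0.1299]
tool_rot: [179.9, 0.2, -165.5]
force: [0.7, -0.3, -0.5]
grip_width: 0.0002
grasp_force: 0.0
```

```bash
python3 - <<'E'
from rel2 import *
print(telemetry.get_obs()['tool_pos'],telemetry.get_obs()['force'])
for n,v in(('scene',[.5727,-.1889,-1.3127]),('top',[.5743,-.1879,-1.3262])):
    S=eyes.read_camera(n); c=proj(S,W([[0,.03,.01]],v))[0]
    (w,r),_,k=seg(S,c,80)
    qs=np.arange(-.3,1,.01); e=[((mask(S,arm(q),v)-r)**2).sum() for q in qs]
    cu,m=movement(S,v); print(n,k,'q',round(qs[np.argmin(e)],2),min(e),cu,m)
    yx=np.argwhere(r>.5).astype(np.float32); 
    L=np.array([ray(S,a[::-1],.026)[:2] for a in yx]); d=np.linalg.svd(L-L.mean(0))[2][0]
    a=np.arctan2(d[1],d[0])-v[2]; print('axis q from line deg',np.degrees((-np.pi/2-a+np.pi/2)%np.pi-np.pi/2), 'len',np.ptp((L-L.mean(0))@d))
    for t,z in(('tin_near',.02),('tin_far',.02),('cork',.028),('driver',.01)): print(t,[(round(d['p'],2),np.round(ray(S,d['centre'],z/2)[:2],3)) for d in models.search_frame(S,t)[:2]])
E
```

```text
[0.51969493 0.02938086 0.12986165] [ 0.66974366 -0.29614113 -0.5382092 ]
scene 492 q 0.06 206.41136 [ 0.57378825 -0.18359746] 147
axis q from line deg -17.850593693064813 len 0.2522305438566983
tin_near [(0.62, array([ 0.412, -0.133]))]
tin_far [(0.93, array([ 0.713, -0.174]))]
cork [(0.77, array([0.635, 0.05 ]))]
driver [(0.92, array([ 0.557, -0.313]))]
top 347 q 0.02 26.223997 [ 0.57395958 -0.18572809] 154
axis q from line deg -0.012538243584698143 len 0.0830255662040012
tin_near [(0.92, array([ 0.421, -0.137]))]
tin_far [(0.87, array([ 0.709, -0.178]))]
cork []
driver [(0.95, array([ 0.57 , -0.303]))]
```

```bash
python3 -c "
from cell import env
print(env.sign_off())"
```

```text
the job is handed in; nothing more can be done
None
```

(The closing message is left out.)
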